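# Present a tart: slide its cake board out over the edge

### The arm

A 6-joint arm with a two-finger parallel gripper is mounted at the origin on the work surface. World frame = base frame: x ahead of the robot, y to its left, z up, the work surface at z = 0. Lengths are in m, angles in rad, forces in N, time in s.
With the tool pointing down it reaches from about 0.325 to 0.85 m from the base axis. Payload 4.4 kg.
Tool frame: the origin (TCP) lies between the finger pads; the fingertips stand 19 mm ahead of it and the grasp point (between the pads) is the TCP; x points along the fingers, z is the direction in which the jaws open and shut, and the axes are right-handed (so a half turn about x gives the same grasp; the last joint's range is limited). The gripper opens to 94 mm and grips with 3 to 60 N. Pads are 16 mm wide; open, the fingers measure 119 mm over their backs; the gripper's body (75 mm by 177 mm) begins 78 mm behind the grasp point.
Start: joints at [0.975, 0.207, 1.542, -0, 1.393, -0.15], TCP at [0.248, 0.519, 0.186] pointing down, gripper open.
Joint ranges: [-2.73, 2.73], [-0.86, 2.22], [0.23, 2.46], [-1.11, 4.25], [0.08, 2.63], [-2.82, 2.82]. Speed limits (rad/s): [2.79, 2.79, 3.14, 3.14, 3.14, 3.14].

### API

Orientations are given as a unit quaternion [w, x, y, z].
In Python, from rig import bot gives the robot as it stands.
- The arm moves only by the shell command python3 -m inch 'ROWS' [OPENING] [FORCE]. ROWS is JSON, a list of rows, each a list of 4 numbers: the shift along the tool's x, y, z in mm, then the turn about the tool's x in units of 10 degrees (1.0 is 10 degrees). In form: [[tx, ty, tz, roll], ...]. A call has 1 to 20 rows; each row is the pose to reach, as a shift and turn from the pose measured when the call began, along the tool's axes at that moment; what a row does not reach only later rows make up. A row lasts 1/8 s, in which the tool goes at most 62.5 mm and 10.7 degrees, less where a joint would pass 70% of its speed; a pose out of reach is approached as far as the arm can. A call with a gripper value outside its range is refused whole. OPENING is the closure, from 0 (fully open) to 1 (shut), set as the call begins (- or left out, the last holds). The fingers move at their own pace and stop on an object; FORCE is the grip in N (left out, the last holds). Time passes only in rows, so rows that repeat a pose let the fingers close. It gives the time, the measured TCP pose, the force and the opening at its end, in the units of the state.
- bot.observe(): the state, without advancing time (a new reading comes with each control period).
- bot.get_image(name): name is "scene" or "top" or "wrist"; returns a dict with "pixels" (420x560x3 uint8, red, green, blue), "depth" (420x560 float32, m along the optical axis (not along the pixel's ray), 0 where there is no reading), "intrinsics" (3x3 intrinsics, pixels), "extrinsics" (4x4, takes a point from world to camera coordinates). Camera axes: x right, y down, z forward; pixel columns grow to the right and rows downward; lengths in m; the calibration is good to about 2 mm. A picture is of the moment at which its call begins.
- bot.sign_off(): hands the job in, once; it reports no verdict.
Trained networks look in a picture, given as the dict that the camera call returned (one of the last four; its "shot" number tells which), for a name from the list of things; names that differ only in an ending like _2 or _b are one class to them, and where a whole thing is asked for, a point or a joint stands for the part that bears it (a point fixed in the world has none). Each returns a list of dicts, best first, with "score" (0 to 1); they miss things now and then, are a little off and sometimes report something else, mostly with a low value. They report only what shows in the picture. A call takes as long as a camera call.
- bot.spot_in(picture, target): "extent" ([left, top, width, height] in pixels, round what is visible of it).
- bot.place_of(picture, target): "uv" ([column, row] in pixels: a listed point, or the origin of a listed thing).
The state is a dict: "time": time; "joint_pos": joint angles; "qd": joint speeds; "joint_efforts": joint torques, N m; "position": TCP position; "tool_rot": TCP orientation; "wrist_force": force on the tool from outside, world axes, zero at the start; "wrist_torque": the same for the moment, N m; "gripper_width": opening from 0.0 (shut) to 1.0 (fully open).
Only numpy, scipy, OpenCV 4.12 (cv2) and the standard library are available. Lean on these libraries where they do the work, as an engineer would, in place of code of your own. Each camera call takes 0.05 s, during which the arm holds its last target.

### The job

A raspberry tart stands on a thin gold cake board that lies flat on the wooden pastry board, so nobody can get a hand under it. With the fingertips, push the cake board with the tart on it towards the pastry board's far long edge (the one away from the robot) until 5 cm of it sticks out over that edge, square to the edge, so that a colleague opposite can take it from beneath; then take the hand away. Do not lift or tip the cake board, do not touch the tart, and leave the two cutters, the sugar dredger and the jam jar where they stand.

Things in the scene. Friction and masses are not known exactly. Their poses are not given: they have to be found in the camera images.
- board_edge (a point): Middle of the top rim of the pastry board's far long edge. The pastry board is a fixed pale maple slab, 360 mm deep by 580 mm wide, its flat top 40 mm above the counter. The point's x axis points level outwards over the edge, away from the slab; y runs along the edge (to the left seen from the robot); z is up and z = 0 is the slab's top. The slab thus spans x from -360 mm to 0 and y from -290 to +290 mm in this frame. It stands at a slant of up to 17 degrees either way
- cake_board: Loose gold-coloured flat square board, 180 by 180 by 6 mm, about 150 g, lying flat on the pastry board, not yet reaching 5 cm over the edge and skewed by up to 17 degrees to it. Origin at the centre of its underside; x points to its front side (the one nearest the far edge), y to the left, z up
- front_left (a point): Left corner of the cake board's front side, on its top face (90 mm ahead and 90 mm left of its centre, 6 mm above its underside); same axes as the cake board
- front_right (a point): Right corner of the cake board's front side, on its top face (90 mm ahead and 90 mm right of its centre); same axes as the cake board
- rear_middle (a point): Middle of the cake board's rear side (the one nearest the robot), on its top face (90 mm behind its centre); same axes as the cake board. Some 80 mm or more of bare pastry board lies behind it
- flower_cutter_center (a point): Loose flower-shaped steel biscuit cutter, 60 mm across and 30 mm high, standing on the pastry board to one side of the cake board; point at its centre, half-way up
- round_cutter_center (a point): Loose round steel biscuit cutter, 56 mm across and 30 mm high, standing on the pastry board to the other side of the cake board; point at its centre, half-way up
- dredger_center (a point): Aluminium sugar dredger, 70 mm across and 108 mm high with a small side handle, standing on the counter beside the pastry board; point on its axis, half-way up
- jam_jar_center (a point): Jar of red jam with a red lid, 68 mm across and 95 mm high, standing on the counter beside the pastry board; point on its axis, half-way up
- tart: Raspberry tart in a round fluted steel tin, 100 mm across and 35 mm high, about 200 g, standing loose near the middle of the cake board; origin on its axis at the tin's underside, z up

How it is judged:
By the outcome, as a careful person would: the job done as asked, in the order asked, and still so for the second after the job is handed in, with the robot touching nothing.
It also fails if it takes over 42 s, if anything falls off the work surface, if the arm or the gripper's body presses on something with over 40 N, if the wrist force passes 120 N, or if a joint passes its speed limit or range.

## Working session

There is one attempt and no reset: what is moved stays moved. The work goes in short steps, Python scripts to look and compute and a shell command to move; the robot and the scene stay as the last step left them, time stands still between calls to the robot, and variables do not carry over. Pictures are saved under pics/ and viewed, and the job is handed in when it is done.

```bash
ls; mkdir -p pics; cat > h.py <<'E'
import numpy as np,cv2
from rig import bot
def ray(p,uv,z):
    K=np.array(p["intrinsics"]);T=np.array(p["extrinsics"]);R=T[:3,:3];t=T[:3,3]
    d=R.T@np.linalg.inv(K)@np.array([uv[0],uv[1],1.]);c=-R.T@t
    return c+d*(z-c[2])/d[2]
def proj(p,X):
    K=np.array(p["intrinsics"]);T=np.array(p["extrinsics"])
    q=K@(T[:3,:3]@np.array(X)+T[:3,3]);return q[:2]/q[2]
def save(p,n): cv2.imwrite(f"pics/{n}.png",np.ascontiguousarray(p["pixels"][:,:,::-1]))
E
python3 - <<'E'
from h import *
np.set_printoptions(precision=4,suppress=True)
Z={"board_edge":.04,"cake_board":.04,"front_left":.046,"front_right":.046,"rear_middle":.046,"flower_cutter_center":.055,"round_cutter_center":.055,"dredger_center":.054,"jam_jar_center":.0475,"tart":.046}
for c in("top","scene"):
    p=bot.get_image(c);save(p,c+"0")
    for n,z in Z.items():
        for r in bot.place_of(p,n)[:1]: print(c,n,round(r["score"],2),np.array(r["uv"]),ray(p,r["uv"],z)[:2])
s=bot.observe();print(s["time"],s["position"],s["tool_rot"],s["wrist_force"])
E
```

```text
pics
top board_edge 0.92 [259.7 160.1] [0.7289 0.0914]
top front_left 0.71 [203.9 194.1] [0.6341 0.2285]
top front_right 0.72 [272.3 165.9] [0.7128 0.0585]
top flower_cutter_center 0.56 [168.1 209.9] [0.5899 0.313 ]
top round_cutter_center 0.66 [361.9 191.3] [ 0.6512 -0.1686]
top dredger_center 0.63 [107.  275.8] [0.4257 0.4477]
top jam_jar_center 0.56 [428.3 228.7] [ 0.5621 -0.3359]
top tart 0.98 [252.3 211.8] [0.5925 0.1053]
scene board_edge 0.83 [254.2 257.7] [0.7299 0.0959]
scene cake_board 0.95 [308.1 243.7] [0.5953 0.1017]
scene front_left 0.98 [313.6 279. ] [0.645  0.2244]
scene front_right 0.64 [252.4 248.1] [0.7231 0.0683]
scene rear_middle 0.67 [331.6 224.5] [0.5106 0.0637]
scene flower_cutter_center 0.64 [357.  291.3] [0.5875 0.3049]
scene round_cutter_center 0.69 [243.5 185.9] [ 0.6456 -0.1916]
scene dredger_center 0.75 [465.4 314.4] [0.4319 0.4498]
scene jam_jar_center 0.86 [251.6 163.9] [ 0.5729 -0.3155]
scene tart 0.88 [310.3 243.7] [0.5943 0.1109]
1.1 [0.248  0.5188 0.1863] [ 0.5982 -0.3771  0.5982  0.3771] [-0.2191 -0.6289 -0.2034]
```

View pics/top0.png

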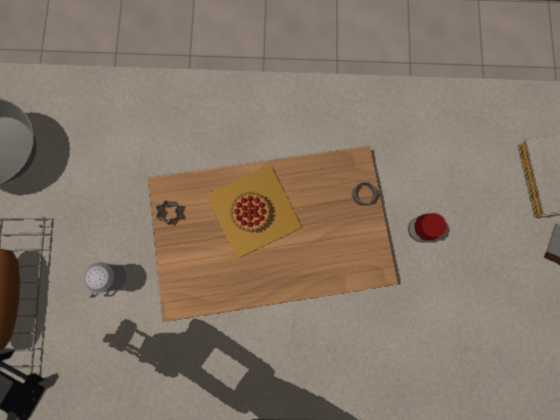

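View pics/scene0.png

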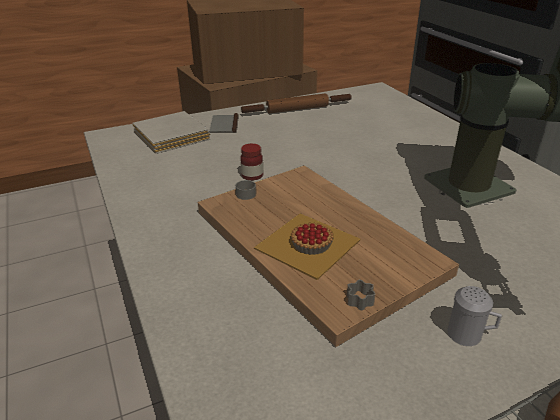

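The top view shows the slab with its far edge running from (149,177) to (371,147). The cake board's corners are at (272,166), (210,193), (238,257) and (301,227), so it is skewed about 16° and its left side needs pushing forward. I'll refine this with an area fit.

```bash
cat >> h.py <<'E'
def measure(p,dbg=None):
    im=np.ascontiguousarray(p["pixels"]);hsv=cv2.cvtColor(im,cv2.COLOR_RGB2HSV)
    # rectify at a plane: 1 px = 1 mm, x world up
    def rect(z,src):
        W=np.array([[.3,.5],[.3,-.4],[.9,-.4],[.9,.5]])
        a=np.float32([proj(p,[x,y,z]) for x,y in W]); b=np.float32([[(.5-y)*1000,(.9-x)*1000] for x,y in W])
        return cv2.warpPerspective(src,cv2.getPerspectiveTransform(a,b),(900,600),flags=cv2.INTER_LINEAR)
    return rect(.04,im),rect(.046,im)
E
python3 - <<'E'
from h import *
np.set_printoptions(precision=4,suppress=True)
p=bot.get_image("top")
a,b=measure(p);cv2.imwrite("pics/rect0.png",b[:, :800,::-1])
h=cv2.cvtColor(b,cv2.COLOR_RGB2HSV)
for n,(x,y) in dict(gold=(.6,.19),gold2=(.6,.03),wood=(.5,-.1),wood2=(.45,.2),counter=(.85,0)).items(): print(n,h[int((.9-x)*1000),int((.5-y)*1000)],b[int((.9-x)*1000),int((.5-y)*1000)])
s=bot.observe()
from scipy.spatial.transform import Rotation as R
q=s["tool_rot"];print(s["time"],s["position"]);print(R.from_quat([*q[1:],q[0]]).as_matrix())
E
```

```text
gold [ 18 166 157] [157 117  55]
gold2 [ 18 169 149] [149 110  50]
wood [ 14 125 149] [149 109  76]
wood2 [ 14 128 149] [149 108  74]
counter [ 15  39 145] [145 134 123]
1.15 [0.2479 0.5188 0.1864]
[[ 0.     -0.9023  0.4312]
 [ 0.      0.4312  0.9023]
 [-1.      0.      0.    ]]
```

View pics/rect0.png

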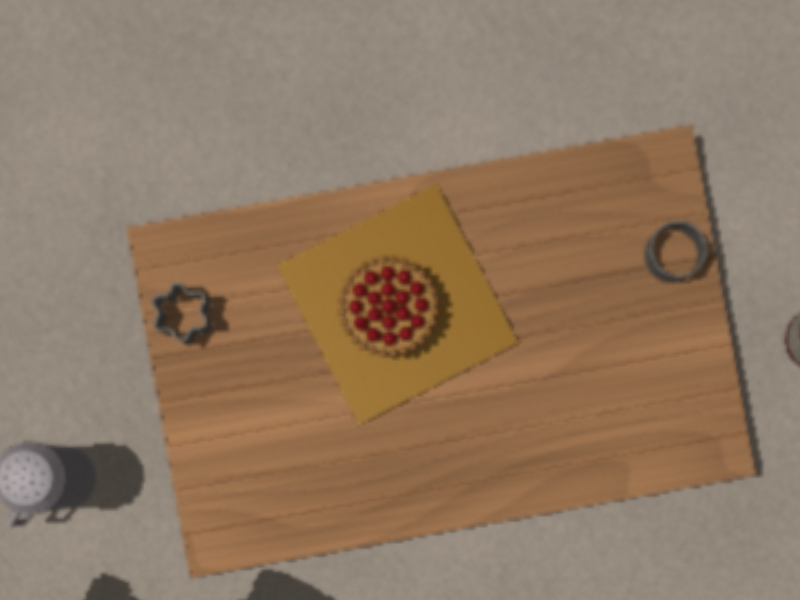

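The rectified view (1 px = 1 mm) shows the far edge from (129,228) to (693,127). The cake board's corners are FL(281,265), FR(439,186), RR(518,342) and RL(361,423). Next I'll fit both outlines numerically.

```bash
cat >> h.py <<'E'
def side(mask,known,axis_hint,n):
    pass
def poses(p):
    a,b=measure(p)
    def fit(m,size):
        m=cv2.morphologyEx(m.astype(np.uint8),cv2.MORPH_OPEN,np.ones((7,7)))
        cs,_=cv2.findContours(m,cv2.RETR_EXTERNAL,cv2.CHAIN_APPROX_NONE)
        c=max(cs,key=cv2.contourArea); c=cv2.convexHull(c)
        (cx,cy),(w,h),ang=cv2.minAreaRect(c)
        return cx,cy,w,h,ang,c
    ha=cv2.cvtColor(a,cv2.COLOR_RGB2HSV);hb=cv2.cvtColor(b,cv2.COLOR_RGB2HSV)
    s=fit((ha[:,:,1]>85)&(ha[:,:,2]>60),0)
    k=fit((hb[:,:,1].astype(int)>147)&(hb[:,:,0]>=15)&(hb[:,:,0]<24)&(hb[:,:,2]>50),0)
    return s,k
E
python3 - <<'E'
from h import *
np.set_printoptions(precision=4,suppress=True)
p=bot.get_image("top")
s,k=poses(p)
for r in(s,k):
    print([round(v,1) for v in r[:5]]); q=cv2.boxPoints(r[:2] and ((r[0],r[1]),(r[2],r[3]),r[4])); print(np.c_[.9-q[:,1]/1000,.5-q[:,0]/1000])
E
```

```text
[441.3, 350.3, 359.4, 579.9, 79.7]
[[ 0.6749  0.3761]
 [ 0.7782 -0.1946]
 [ 0.4246 -0.2586]
 [ 0.3212  0.312 ]]
[397.5, 303.7, 181.0, 181.5, 62.8]
[[ 0.6354  0.2246]
 [ 0.7183  0.0632]
 [ 0.5572 -0.0195]
 [ 0.4744  0.1419]]
```

The fits agree with the given sizes: slab 359×580 mm, cake board 181×181 mm, skew about 17°. In the edge frame the cake centre is at (-126, +35) mm, and it must reach x = -40. I'll open the fingers, set them parallel to the edge and push at two points behind the rear side. First I move there at height.

```bash
python3 -m inch '[[0,-40,-33,-0.4],[0,-90,-74,-0.9],[0,-140,-115,-1.4],[0,-190,-156,-1.9],[0,-240,-196,-2.4],[0,-290,-237,-2.9],[0,-340,-278,-3.4],[0,-375,-307,-3.58],[0,-375,-307,-3.58],[0,-375,-307,-3.58],[0,-375,-307,-3.58]]' 0
```

```text
time: 2.58
position: [0.4533, 0.0815, 0.1862]
tool_rot: [0.453, -0.543, 0.453, 0.543]
wrist_force: [-0.7, 1.1, -0.2]
gripper_width: 1.001
```

```bash
python3 -m inch '[[30,0,0,0],[65,0,0,0],[95,0,0,0],[110,0,0,0],[118,0,0,0],[122,0,0,0],[124,0,0,0],[124,0,0,0]]'
cat >> h.py <<'E'
from scipy.spatial.transform import Rotation as Ro
E0=np.array([.7265,.0908]);N=np.array([.984,.178]);T=np.array([-.178,.984])
def tool():
    s=bot.observe();q=s["tool_rot"];M=Ro.from_quat([*q[1:],q[0]]).as_matrix()
    d=np.array(s["position"])[:2]-E0
    print("t",s["time"],"tcp edge mm",(1000*d@N).round(1),(1000*d@T).round(1),"z",s["position"][2],"zang",np.degrees(np.arctan2(M[1,2],M[0,2])).round(2),"tilt",M[2].round(4),"F",s["wrist_force"])
def cake(p):
    s,k=poses(p)
    c=np.array([.9-k[1]/1000,.5-k[0]/1000])-E0
    a=k[4]; a=(90-a); sk=(a-10.26+45)%90-45
    print("cake edge mm",(1000*c@N).round(1),(1000*c@T).round(1),"skew",round(sk,2),"size",k[2:4],"slab",[round(float(v),1) for v in s[:5]])
E
python3 - <<'E'
from h import *
tool()
p=bot.get_image("wrist");save(p,"w1");p=bot.get_image("scene");save(p,"s1");p=bot.get_image("top");save(p,"t1");cake(p)
E
```

```text
time: 3.58
position: [0.4538, 0.0814, 0.0628]
tool_rot: [-0.453, 0.543, -0.453, -0.543]
wrist_force: [0.0, -0.1, -0.3]
gripper_width: 1.001
t 3.575 tcp edge mm -270.0 39.3 z 0.0628143779449087 zang 100.37 tilt [-1.e+00 -8.e-04  2.e-04] F [ 0.01683396 -0.1497132  -0.2655034 ]
cake edge mm -126.0 34.5 skew 17.09 size (181.2882843017578, 180.85948181152344) slab [441.2, 350.3, 359.5, 579.7, 79.7]
```

View pics/w1.png

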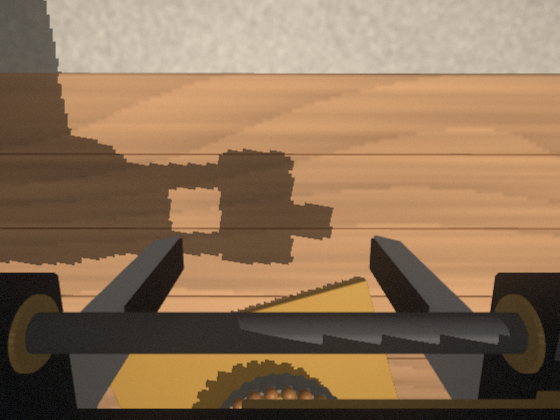

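View pics/s1.png

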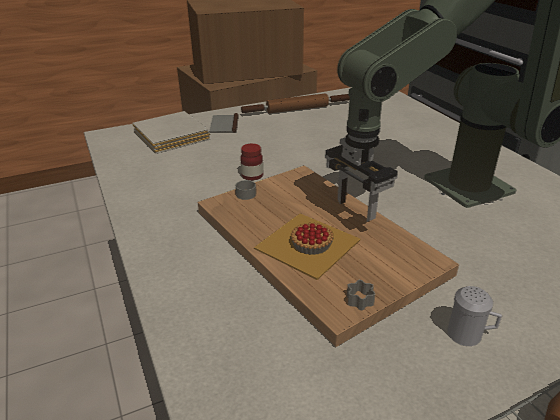

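View pics/t1.png

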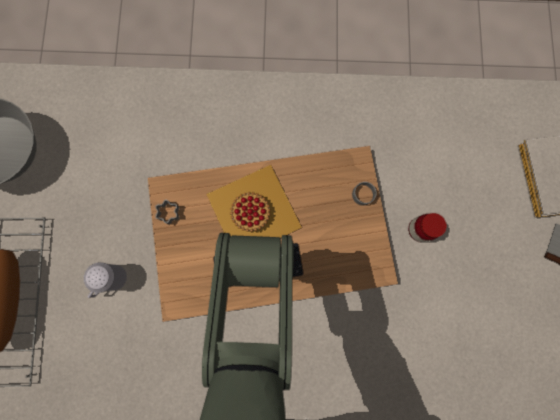

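The wrist view looks back at the robot. The left fingertip, at about (380,238), is almost level with the cake board's rear-left corner at (365,278), which is too close to the corner. I'll shift the hand 12 mm to the right and lower it 1.5 mm, then push in stages.

```bash
python3 -m inch '[[0.5,0,-6,0],[1.5,0,-12,0],[1.5,-5,-12,0],[1.5,-12,-12,0],[1.5,-17,-12,0],[1.5,-21,-12,0],[1.5,-25,-12,0],[1.5,-29,-12,0],[1.5,-33,-12,0],[1.5,-37,-12,0],[1.5,-41,-12,0],[1.5,-45,-12,0],[1.5,-49,-12,0],[1.5,-53,-12,0],[1.5,-55,-12,0],[1.5,-55,-12,0]]'
python3 - <<'E'
from h import *
tool()
p=bot.get_image("top");save(p,"t2");cake(p);p=bot.get_image("wrist");save(p,"w2")
E
```

```text
time: 5.72
position: [0.51, 0.0795, 0.0612]
tool_rot: [-0.453, 0.543, -0.453, -0.543]
wrist_force: [-0.0, 0.2, -0.7]
gripper_width: 1.001
t 5.725 tcp edge mm -215.0 27.5 z 0.061229660905414963 zang 100.37 tilt [-1.e+00 -6.e-04  3.e-04] F [-0.00657631  0.15385438 -0.68165955]
cake edge mm -87.3 46.2 skew 16.31 size (100.623046875, 180.67428588867188) slab [441.3, 350.5, 359.7, 579.6, 79.8]
```

View pics/w2.png

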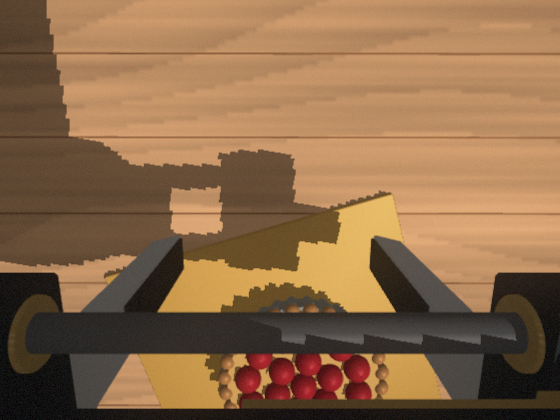

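View pics/t2.png

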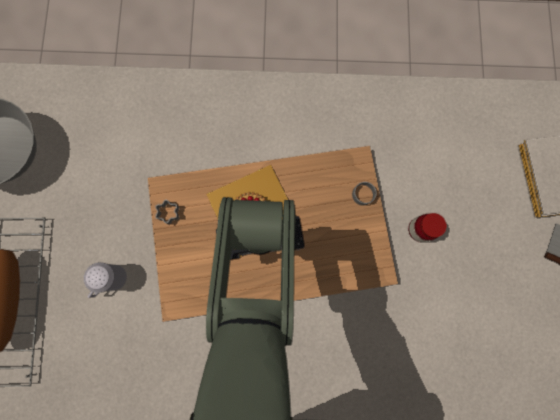

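Something is off. The cake board has not moved, with its rear-left corner now at (392,193) behind the left fingertip at (385,238), and there is no force. The tips seem to be passing above the board. I'll check heights with depth.

```bash
python3 - <<'E'
from h import *
np.set_printoptions(precision=4,suppress=True)
def pt(p,u,v):
    K=np.array(p["intrinsics"]);T=np.array(p["extrinsics"]);d=float(p["depth"][v,u])
    c=np.linalg.inv(K)@np.array([u,v,1.])*d
    return T[:3,:3].T@(c-T[:3,3])
p=bot.get_image("wrist")
for n,uv in dict(wood=(450,120),wood2=(250,120),wood3=(100,180),cake=(360,225),cake2=(250,250),cake3=(330,260),ftR=(395,243),ftR2=(378,242),ftR3=(390,250),ftL=(170,245),ftL2=(160,243)).items():
    print(n,pt(p,*uv), ((pt(p,*uv)[:2]-E0)@N).round(4),((pt(p,*uv)[:2]-E0)@T).round(4))
print(p["extrinsics"])
q=bot.get_image("top")
for uv in ((320,170),(200,290),(350,260),(230,190),(265,185),(300,100)): print("top",uv,pt(q,*uv))
E
```

```text
wood [0.4287 0.1642 0.0415] -0.28 0.1253
wood2 [0.449  0.0527 0.0422] -0.2799 0.0119
wood3 [ 0.4983 -0.0279  0.043 ] -0.2456 -0.0762
cake [0.4969 0.1268 0.0468] -0.2196 0.0763
cake2 [0.5235 0.0654 0.0479] -0.2043 0.0112
cake3 [0.5212 0.1138 0.0476] -0.1979 0.0592
ftR [0.4911 0.1318 0.0936] -0.2243 0.0822
ftR2 [0.4934 0.1255 0.0888] -0.2232 0.0757
ftR3 [0.4916 0.1262 0.1046] -0.2248 0.0767
ftL [0.5093 0.0295 0.0976] -0.2246 -0.0216
ftL2 [0.5105 0.0241 0.0942] -0.2244 -0.0272
[[-0.179   0.9838 -0.0007  0.0137]
 [ 0.9574  0.1744  0.2301 -0.4979]
 [ 0.2265  0.0406 -0.9732  0.1505]
 [ 0.      0.      0.      1.    ]]
top (320, 170) [ 0.708  -0.0647  0.0374]
top (200, 290) [0.3975 0.2257 0.039 ]
top (350, 260) [ 0.4795 -0.1402  0.0414]
top (230, 190) [0.6461 0.1632 0.0487]
top (265, 185) [0.6624 0.0756 0.045 ]
top (300, 100) [ 0.9173 -0.0127 -0.0043]
```

```bash
python3 - <<'E'
from h import *
s=bot.observe();P=np.array(s["position"]);t3=np.array([*T,0]);n3=np.array([*N,0])
for c in("wrist","scene"):
    p=bot.get_image(c);im=np.ascontiguousarray(p["pixels"][:,:,::-1]).copy()
    for sg in(1,-1):
        for k,col in((-.019,(0,255,0)),(0,(255,0,0)),(.03,(0,0,255))):
            X=P+t3*sg*.047+np.array([0,0,k]);u=proj(p,X);print(c,sg,k,u.round())
            cv2.circle(im,tuple(int(v) for v in u),2,col,-1)
    if c=="scene": im=cv2.resize(im[120:320,220:460],None,fx=3,fy=3,interpolation=cv2.INTER_CUBIC)
    cv2.imwrite(f"pics/{c}_dbg.png",im)
E
```

```text
wrist 1 -0.019 [355. 230.]
wrist 1 0 [362. 240.]
wrist 1 0.03 [376. 259.]
wrist -1 -0.019 [200. 230.]
wrist -1 0 [193. 240.]
wrist -1 0.03 [179. 259.]
scene 1 -0.019 [348. 238.]
scene 1 0 [348. 232.]
scene 1 0.03 [349. 221.]
scene -1 -0.019 [323. 220.]
scene -1 0 [323. 214.]
scene -1 0.03 [324. 204.]
```

View pics/scene_dbg.png

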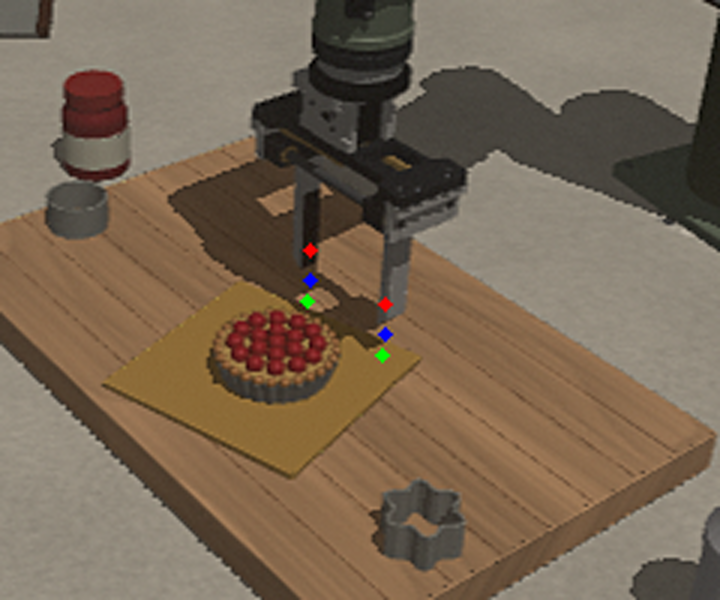

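View pics/wrist_dbg.png

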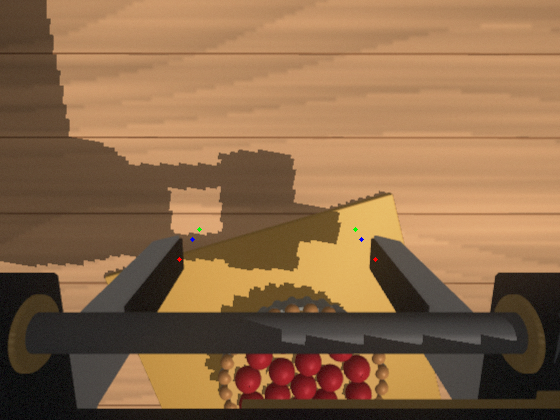

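Depth in the wrist view and the scene overlay agree. The visible fingertips end about 40 mm higher than the reported TCP implies (z ≈ 0.083–0.088 rather than 0.042), while the horizontal position matches. So the finger passed over the board without touching it. I'll retreat, descend partway, and measure again.

```bash
python3 -m inch '[[0,20,0,0],[0,40,0,0],[0,52,0,0],[0,55,0,0],[8,55,0,0],[18,55,0,0],[26,55,0,0],[30,55,0,0],[30,55,0,0]]'
python3 - <<'E'
from h import *
tool()
s=bot.observe();P=np.array(s["position"]);t3=np.array([*T,0]);n3=np.array([*N,0])
for c in("wrist","scene"):
    p=bot.get_image(c);save(p,c+"3")
    if c=="wrist":
        K=np.array(p["intrinsics"]);Tm=np.array(p["extrinsics"]);v,u=np.mgrid[0:420,0:560];d=p["depth"].astype(float)
        C=np.stack([(u-K[0,2])/K[0,0]*d,(v-K[1,2])/K[1,1]*d,d],-1);X=(C-Tm[:3,3])@Tm[:3,:3]
        for cols in((376,384,392,400),(150,160,170,180)):
            for cc in cols: print(cc,[(r,round(float(X[r,cc,2]),3)) for r in range(228,256,3)])
    else:
        im=np.ascontiguousarray(p["pixels"][:,:,::-1]).copy();cv2.imwrite("pics/scene3z.png",cv2.resize(im[120:290,260:460],None,fx=4,fy=3.5,interpolation=cv2.INTER_CUBIC)) 
        for k in(-.019,0,.02,.03): print(k,proj(p,P+t3*.053+np.array([0,0,k])).round(1))
E
```

```text
time: 7.15
position: [0.4554, 0.0697, 0.0306]
tool_rot: [0.453, -0.543, 0.453, 0.543]
wrist_force: [0.2, 0.6, -0.8]
gripper_width: 0.995
t 7.15 tcp edge mm -270.5 27.5 z 0.030645531120887692 zang 100.37 tilt [-1.e+00  5.e-04  5.e-04] F [ 0.21447868  0.60939252 -0.83165478]
376 [(228, 0.041), (231, 0.042), (234, 0.041), (237, 0.055), (240, 0.054), (243, 0.059), (246, 0.061), (249, 0.062), (252, 0.062), (255, 0.062)]
384 [(228, 0.041), (231, 0.041), (234, 0.041), (237, 0.055), (240, 0.061), (243, 0.064), (246, 0.069), (249, 0.07), (252, 0.072), (255, 0.074)]
392 [(228, 0.042), (231, 0.041), (234, 0.041), (237, 0.042), (240, 0.061), (243, 0.064), (246, 0.068), (249, 0.073), (252, 0.077), (255, 0.08)]
400 [(228, 0.041), (231, 0.042), (234, 0.042), (237, 0.042), (240, 0.043), (243, 0.065), (246, 0.068), (249, 0.073), (252, 0.076), (255, 0.08)]
150 [(228, 0.042), (231, 0.041), (234, 0.041), (237, 0.042), (240, 0.042), (243, 0.041), (246, 0.068), (249, 0.072), (252, 0.077), (255, 0.08)]
160 [(228, 0.042), (231, 0.041), (234, 0.041), (237, 0.042), (240, 0.059), (243, 0.065), (246, 0.068), (249, 0.072), (252, 0.077), (255, 0.081)]
170 [(228, 0.041), (231, 0.042), (234, 0.042), (237, 0.055), (240, 0.059), (243, 0.065), (246, 0.067), (249, 0.068), (252, 0.073), (255, 0.074)]
180 [(228, 0.041), (231, 0.042), (234, 0.042), (237, 0.042), (240, 0.055), (243, 0.056), (246, 0.056), (249, 0.057), (252, 0.057), (255, 0.057)]
-0.019 [365.3 241.6]
0 [366.  235.4]
0.02 [366.7 228.8]
0.03 [367.1 225.4]
```

View pics/scene3z.png

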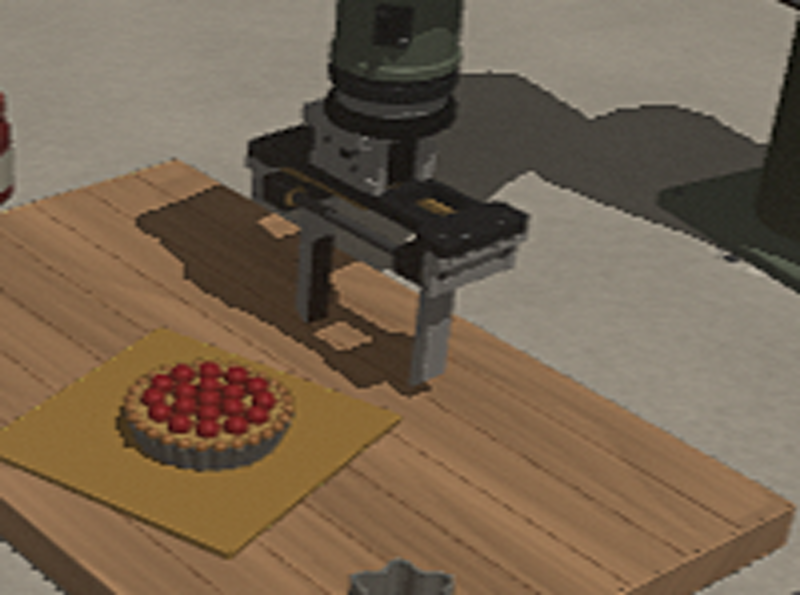

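View pics/wrist3.png

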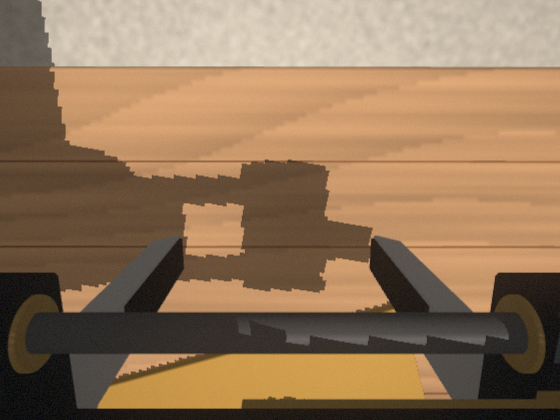

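The tips now measure z ≈ 0.048–0.054. I'll lower in small steps, watching the force to feel the slab.

```bash
python3 -m inch '[[2,0,0,0],[3,0,0,0],[4,0,0,0],[4,0,0,0]]'; python3 -m inch '[[1,0,0,0],[1.5,0,0,0],[1.5,0,0,0]]'; python3 -m inch '[[1,0,0,0],[1.5,0,0,0],[1.5,0,0,0]]'
```

```text
time: 7.75
position: [0.4559, 0.0696, 0.0272]
tool_rot: [-0.453, 0.543, -0.453, -0.543]
wrist_force: [-0.8, 1.1, 0.2]
gripper_width: 1.001
time: 8.12
position: [0.4558, 0.0696, 0.0257]
tool_rot: [-0.453, 0.543, -0.453, -0.543]
wrist_force: [1.1, -0.7, -0.8]
gripper_width: 1.002
time: 8.5
position: [0.4558, 0.0696, 0.0241]
tool_rot: [-0.453, 0.543, -0.453, -0.543]
wrist_force: [0.1, -0.5, -0.7]
gripper_width: 1.0
```

```bash
python3 -m inch '[[1,0,0,0],[1,0,0,0]]'; python3 -m inch '[[1,0,0,0],[1,0,0,0]]';python3 - <<'E'
from h import *
tool()
p=bot.get_image("scene");im=np.ascontiguousarray(p["pixels"][:,:,::-1]);cv2.imwrite("pics/scene4z.png",cv2.resize(im[170:250,300:400],None,fx=7,fy=7,interpolation=cv2.INTER_CUBIC)) 
p=bot.get_image("wrist");K=np.array(p["intrinsics"]);Tm=np.array(p["extrinsics"]);v,u=np.mgrid[0:420,0:560];d=p["depth"].astype(float)
C=np.stack([(u-K[0,2])/K[0,0]*d,(v-K[1,2])/K[1,1]*d,d],-1);X=(C-Tm[:3,3])@Tm[:3,:3]
for cc in (376,380,384,170,176,): print(cc,[(r,round(float(X[r,cc,2]),3)) for r in range(230,250,2)])
E
```

```text
time: 8.75
position: [0.4556, 0.0696, 0.023]
tool_rot: [0.453, -0.543, 0.453, 0.543]
wrist_force: [-0.3, -0.8, -0.3]
gripper_width: 1.0
time: 9.0
position: [0.4555, 0.0697, 0.0219]
tool_rot: [0.453, -0.543, 0.453, 0.543]
wrist_force: [0.2, -0.4, -0.2]
gripper_width: 1.004
t 9.0 tcp edge mm -270.4 27.4 z 0.021894491040031168 zang 100.37 tilt [-1.e+00  1.e-04  4.e-04] F [ 0.21600459 -0.37151186 -0.16981911]
376 [(230, 0.041), (232, 0.042), (234, 0.041), (236, 0.045), (238, 0.046), (240, 0.046), (242, 0.05), (244, 0.053), (246, 0.053), (248, 0.054)]
380 [(230, 0.041), (232, 0.042), (234, 0.041), (236, 0.044), (238, 0.048), (240, 0.051), (242, 0.053), (244, 0.054), (246, 0.055), (248, 0.058)]
384 [(230, 0.042), (232, 0.042), (234, 0.042), (236, 0.042), (238, 0.049), (240, 0.052), (242, 0.053), (244, 0.058), (246, 0.06), (248, 0.061)]
170 [(230, 0.041), (232, 0.041), (234, 0.042), (236, 0.041), (238, 0.048), (240, 0.051), (242, 0.055), (244, 0.058), (246, 0.059), (248, 0.059)]
176 [(230, 0.043), (232, 0.041), (234, 0.04), (236, 0.045), (238, 0.049), (240, 0.049), (242, 0.049), (244, 0.053), (246, 0.055), (248, 0.054)]
```

View pics/scene4z.png

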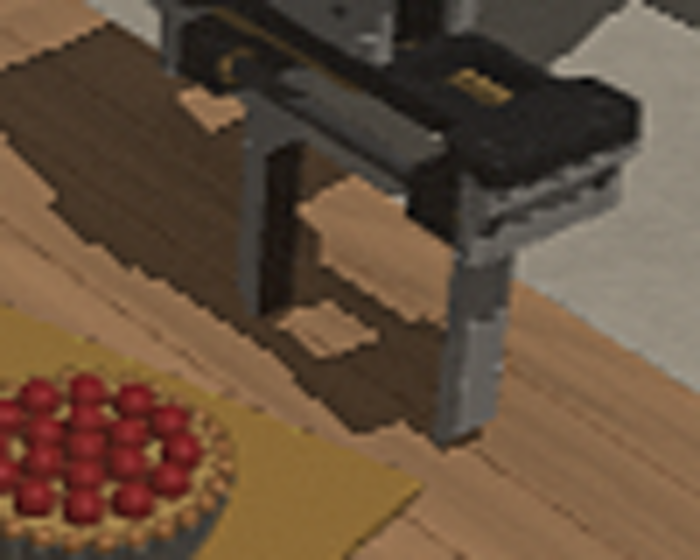

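The tips now read about 0.044 once the wrist camera's 1.5 mm bias is removed. I'll go slightly lower to get a good bite on the 6 mm side.

```bash
python3 -m inch '[[1,0,0,0],[1,0,0,0]]'; python3 -m inch '[[0.7,0,0,0],[0.7,0,0,0]]'
```

```text
time: 9.35
position: [0.4558, 0.0696, 0.0212]
tool_rot: [-0.453, 0.543, -0.453, -0.543]
wrist_force: [-0.2, 0.7, 2.2]
gripper_width: 0.997
time: 9.6
position: [0.4558, 0.0696, 0.0212]
tool_rot: [0.453, -0.543, 0.453, 0.543]
wrist_force: [-1.8, 0.2, 6.2]
gripper_width: 0.999
```

The slab is felt at a reported z of 0.0212 (6 N). I'll raise 2 mm and push.

```bash
python3 -m inch '[[-2,0,0,0],[-2,0,0,0],[-2,-6,0,0],[-2,-12,0,0],[-2,-17,0,0],[-2,-21,0,0],[-2,-25,0,0],[-2,-29,0,0],[-2,-33,0,0],[-2,-37,0,0],[-2,-41,0,0],[-2,-45,0,0],[-2,-48,0,0],[-2,-50,0,0],[-2,-50,0,0]]'
python3 - <<'E'
from h import *
tool()
p=bot.get_image("top");save(p,"t5");p=bot.get_image("wrist");save(p,"w5")
p=bot.get_image("scene");save(p,"s5")
for n,z in(("front_left",.046),("front_right",.046),("cake_board",.04)):
    for r in bot.place_of(p,n)[:1]:
        d=ray(p,r["uv"],z)[:2]-E0;print(n,r["score"],d@N,d@T)
E
```

```text
time: 11.48
position: [0.5055, 0.0786, 0.0232]
tool_rot: [-0.453, 0.543, -0.453, -0.543]
wrist_force: [-1.1, 0.6, 0.6]
gripper_width: 1.0
t 11.475 tcp edge mm -219.7 27.4 z 0.023240233238836547 zang 100.37 tilt [-1.e+00 -9.e-04  1.e-04] F [-1.09131832  0.63003641  0.62361732]
front_left 0.88 -0.03161429728972806 0.132073332080859
front_right 0.74 0.002650872965771706 -0.044641156121933555
cake_board 0.63 -0.10322753646867726 0.03066828661049231
```

View pics/w5.png

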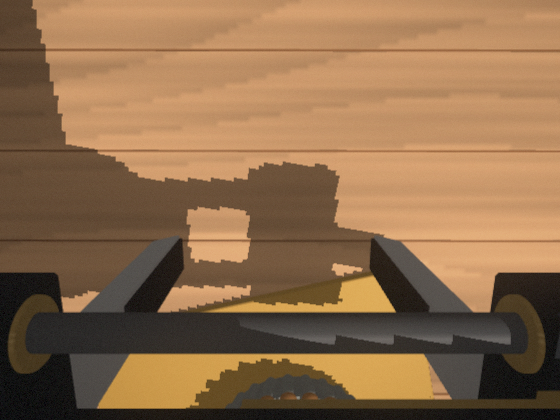

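View pics/s5.png

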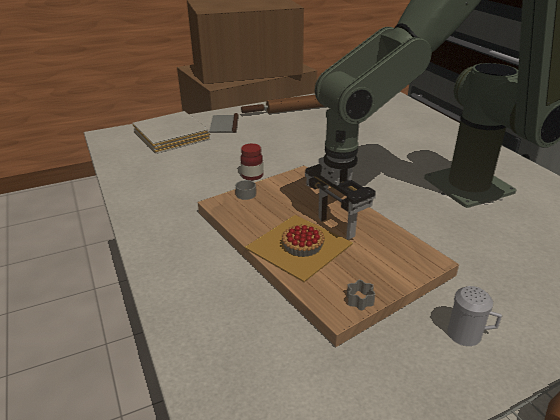

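The board is now moving and straightening: the corners put the skew at about 11°. I'll continue.

```bash
python3 -m inch '[[0,-2,0,0],[0,-5,0,0],[0,-9,0,0],[0,-13,0,0],[0,-17,0,0],[0,-21,0,0],[0,-25,0,0],[0,-29,0,0],[0,-33,0,0],[0,-37,0,0],[0,-41,0,0],[0,-45,0,0],[0,-49,0,0],[0,-53,0,0],[0,-56,0,0],[0,-58,0,0],[0,-58,0,0]]'
python3 - <<'E'
from h import *
tool()
p=bot.get_image("top");save(p,"t6");p=bot.get_image("wrist");save(p,"w6")
p=bot.get_image("scene");save(p,"s6")
for n,z in(("front_left",.046),("front_right",.046),("cake_board",.04)):
    for r in bot.place_of(p,n)[:1]:
        d=ray(p,r["uv"],z)[:2]-E0;print(n,r["score"],d@N,d@T)
E
```

```text
time: 13.9
position: [0.5629, 0.089, 0.0235]
tool_rot: [-0.453, 0.544, -0.452, -0.543]
wrist_force: [-0.6, -0.3, -0.1]
gripper_width: 0.999
t 13.9 tcp edge mm -161.3 27.3 z 0.02352770273714827 zang 100.36 tilt [-1.0e+00 -1.8e-03 -2.0e-04] F [-0.56637358 -0.28064836 -0.05946486]
front_left 0.82 0.03508565785147944 0.10622094180244758
front_right 0.75 0.04172708721239779 -0.07410161599662193
cake_board 0.87 -0.06071788416727701 0.014682506516229646
```

View pics/w6.png

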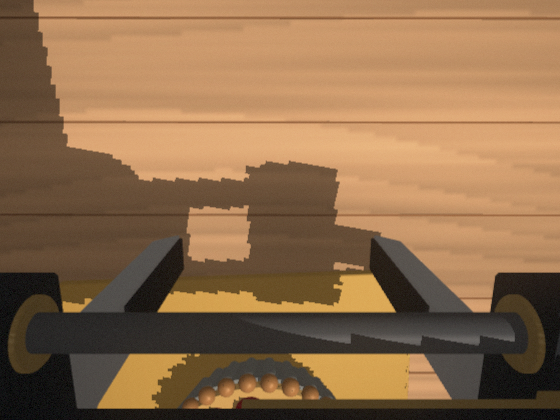

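View pics/s6.png

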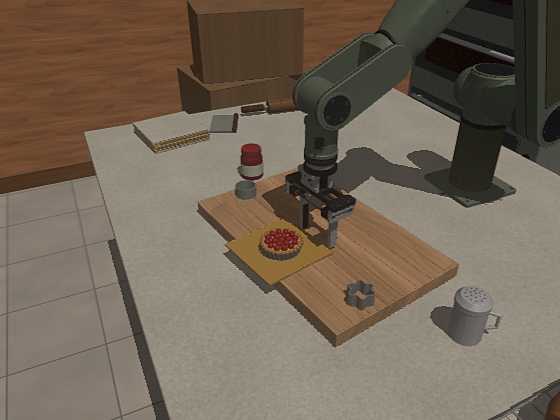

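View pics/t6.png

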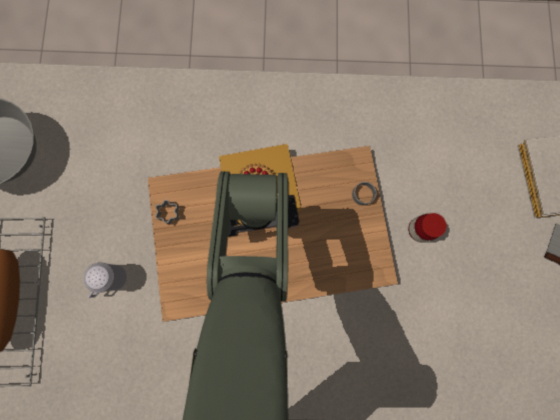

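The skew is now about 2°, with roughly 20 mm left to go. I'll push most of that, then back off for a clear view from above.

```bash
python3 -m inch '[[0,-2,0,0],[0,-5,0,0],[0,-8,0,0],[0,-11,0,0],[0,-14,0,0],[0,-16,0,0],[0,-18,0,0],[0,-19,0,0],[0,-19,0,0]]'; python3 - <<'E'
from h import *
tool()
E
python3 -m inch '[[0,4,0,0],[0,10,0,0],[0,30,0,0],[0,60,0,0],[0,90,0,0],[0,120,0,0],[0,130,0,0],[0,130,0,0]]'
python3 - <<'E'
from h import *
tool()
p=bot.get_image("top");save(p,"t7");cake(p)
for n,z in(("front_left",.046),("front_right",.046),("tart",.046)):
    for r in bot.place_of(p,n)[:1]:
        d=ray(p,r["uv"],z)[:2]-E0;print(n,r["score"],d@N,d@T)
p=bot.get_image("wrist");save(p,"w7")
E
```

```text
time: 15.32
position: [0.5818, 0.0922, 0.0236]
tool_rot: [-0.453, 0.544, -0.452, -0.542]
wrist_force: [-1.5, -0.2, -1.5]
gripper_width: 1.0
t 15.325 tcp edge mm -142.1 27.2 z 0.023647501971931474 zang 100.35 tilt [-1.0e+00 -2.3e-03 -5.0e-04] F [-1.51668748 -0.15603515 -1.48849695]
time: 16.32
position: [0.4544, 0.0688, 0.0238]
tool_rot: [-0.454, 0.544, -0.452, -0.542]
wrist_force: [0.1, 0.3, -0.0]
gripper_width: 1.0
t 16.325 tcp edge mm -271.7 26.8 z 0.02376968354670525 zang 100.34 tilt [-1.e+00 -4.e-03 -7.e-04] F [ 0.12812982  0.25018211 -0.01499743]
cake edge mm -43.1 6.3 skew 0.15 size (179.0657958984375, 181.71536254882812) slab [436.7, 325.3, 410.7, 579.7, 79.8]
front_left 0.65 -0.08865164618239868 0.24693973104455538
front_right 0.73 0.045700274356462345 -0.09053678047763199
tart 0.92 -0.041184783079792356 0.02131653929765157
```

View pics/t7.png

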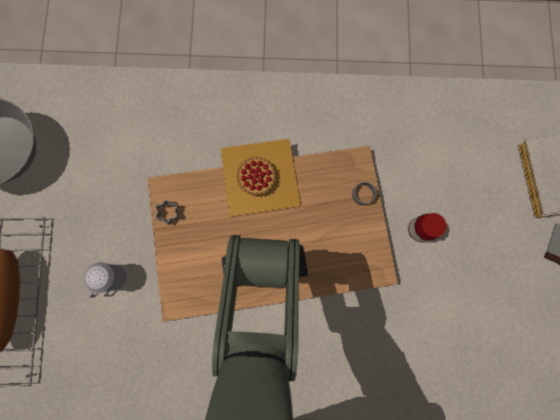

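The top view shows the board square to the edge, at (222–299, 140–216), with the tart untouched in the middle. The cutters are where they were, at (168,211) and (365,193). Overhang is about 47 mm; I'll refine that with sub-pixel edge profiles.

```bash
cat >> h.py <<'E'
def front(p):
    im=np.ascontiguousarray(p["pixels"]).astype(np.float32)
    sat=cv2.cvtColor(np.ascontiguousarray(p["pixels"]),cv2.COLOR_RGB2HSV)[:,:,1].astype(np.float32)
    def edge(x0,x1,y,z):
        xs=np.arange(x0,x1,.0005);uv=np.float32([proj(p,[*(E0+N*x+T*y),z]) for x in xs])
        s=cv2.remap(sat,uv[:,0].copy(),uv[:,1].copy(),cv2.INTER_LINEAR).ravel()
        a,b=np.median(s[:20]),np.median(s[-20:]);i=np.where(s<(a+b)/2)[0]
        return 1000*xs[i[0]] if len(i) else np.nan
    ys=np.arange(-.07,.085,.005);c=np.array([edge(.01,.09,y,.046) for y in ys])
    yw=np.r_[np.arange(-.18,-.1,.005),np.arange(.12,.28,.005)];w=np.array([edge(-.04,.04,y,.04) for y in yw])
    cb=np.polyfit(ys,c,1);wb=np.polyfit(yw,w,1)
    print("cake front fit",cb.round(2),"sd",np.std(c-np.polyval(cb,ys)).round(2),"slab edge fit",wb.round(2),"sd",np.std(w-np.polyval(wb,yw)).round(2))
    print("overhang mm",(np.polyval(cb,.006)-np.polyval(wb,.006)).round(2),"skew deg",np.degrees((cb[0]-wb[0])/1000).round(2))
E
python3 - <<'E'
from h import *
tool();p=bot.get_image("top");front(p)
p=bot.get_image("scene");save(p,"s7")
E
```

```text
t 16.575 tcp edge mm -270.9 26.8 z 0.023600163146211578 zang 100.36 tilt [-1.0e+00 -3.5e-03 -7.0e-04] F [ 0.31212838  1.12592223 -0.00327885]
cake front fit [-4.000e-02  4.819e+01] sd 0.24 slab edge fit [-0.13  0.  ] sd 0.19
overhang mm 48.19 skew deg 0.01
```

View pics/s7.png

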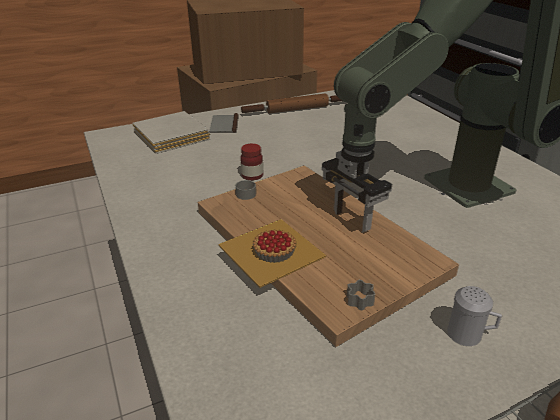

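The scene confirms the board overhanging and flat. The overhang estimates are 48.2, 46.9 and 45.9 mm, so it needs about 2.7 mm more. I'll do one gentle corrective push, centred on the board, and then retreat.

```bash
python3 -m inch '[[0,-25,-8,0],[0,-55,-18,0],[0,-85,-18,0],[0,-108,-18,0],[0,-120,-18,0],[0,-124,-18,0],[0,-127,-18,0],[0,-129,-18,0],[0,-130.5,-18,0],[0,-131.5,-18,0],[0,-131.5,-18,0],[0,-131.5,-18,0]]'; python3 - <<'E'
from h import *
tool()
E
python3 -m inch '[[0,3,0,0],[0,10,0,0],[0,30,0,0],[0,50,0,0],[-30,60,0,0],[-80,70,0,0],[-130,100,0,0],[-150,130,0,0],[-150,130,0,0],[-150,130,0,0]]'
python3 - <<'E'
from h import *
tool()
p=bot.get_image("top");save(p,"t8");cake(p);front(p)
for n,z in(("flower_cutter_center",.055),("round_cutter_center",.055),("dredger_center",.054),("jam_jar_center",.0475),("tart",.046)):
    for r in bot.place_of(p,n)[:1]: print(n,r["score"],ray(p,r["uv"],z)[:2])
E
```

```text
time: 18.18
position: [0.5867, 0.0748, 0.0236]
tool_rot: [-0.453, 0.544, -0.452, -0.543]
wrist_force: [-5.0, -0.9, 1.7]
gripper_width: 0.997
t 18.175 tcp edge mm -140.4 9.1 z 0.023612510117185057 zang 100.36 tilt [-1.0e+00 -1.9e-03 -4.0e-04] F [-4.97827343 -0.855443    1.69281036]
time: 19.42
position: [0.4588, 0.0515, 0.1728]
tool_rot: [-0.453, 0.544, -0.452, -0.542]
wrist_force: [-0.2, 0.0, 0.2]
gripper_width: 1.001
t 19.425 tcp edge mm -270.5 9.0 z 0.17280116021185088 zang 100.35 tilt [-1.0e+00 -2.3e-03 -4.0e-04] F [-0.19343154  0.02530214  0.15302625]
cake edge mm -41.3 6.2 skew 0.15 size (178.80487060546875, 181.53469848632812) slab [436.6, 324.4, 412.3, 579.7, 79.8]
cake front fit [-2.2  49.89] sd 0.19 slab edge fit [-0.21 -0.01] sd 0.15
overhang mm 49.89 skew deg -0.11
flower_cutter_center 0.73 [0.5969593  0.32041167]
round_cutter_center 0.5 [ 0.64513805 -0.1725406 ]
dredger_center 0.64 [0.43145888 0.45329421]
jam_jar_center 0.64 [ 0.55959737 -0.33579375]
tart 0.8 [0.68512036 0.10226263]
```

View pics/t8.png

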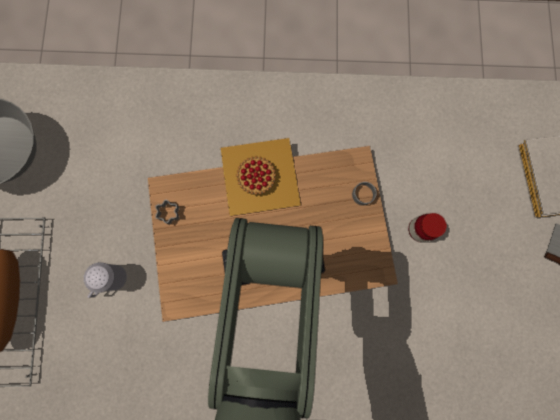

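The top view shows the hand clear and the board square with about 49–50 mm over the edge. Cutters, dredger and jar are at the same pixels as before. I'm handing in.

```bash
python3 - <<'E'
from rig import bot
print(bot.sign_off())
E
```

```text
the job is handed in; nothing more can be done
None
```

I pushed the cake board with two open fingertips held parallel to the far edge. That squared it up and slid it out over the edge, and then I took the hand away upward. I handed the job in at about 19.5 s of the 42 s.

**Last checks:**
- **Overhang:** it measures 49.9 mm from the edge profile and 48.7 mm from the outline fit. The fingertip position implies about 48 mm, so the estimates disagree by up to 2 mm.
- **Squareness:** the skew to the edge is about 0.1°.
- **Tart:** it still stands near the middle of the cake board, and I never touched it.
- **Other things:** the cutters, dredger and jam jar show at the same places in the picture as at the start. The network's positions for them differ by at most about 10 mm between pictures, which I took as noise.
- **Force:** the highest I saw was about 6 N, when feeling for the slab.

**What disagreed:** the fingertips stood about 19 mm above the reported tool point, not 19 mm below it. Because of that, my first push passed over a corner of the board without touching it. I found the true height from the depth images and by feeling the slab, then pushed again.

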